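# Seat the specimen stage under the imaging hood

## Robot

A 6-joint arm with a two-finger parallel gripper is mounted at the origin on the work surface. World frame = base frame: x ahead of the robot, y to its left, z up, the work surface at z = 0. Lengths are in mm, angles in degrees, forces in N, time in s.
With the tool pointing down it reaches from about 300 to 850 mm from the base axis. Payload 4.2 kg.
Tool frame: the origin (TCP) lies at the very end of the fingers, on their centre line; the grasp point (between the pads) lies 19 mm behind it (env.grasp_offset is the distance from the TCP to the grasp point, in mm); z points along the fingers, y is the line along which they close (so a half turn about z gives the same grasp; the last joint's range is limited). The gripper opens to 91 mm and grips with 3 to 60 N. Pads are 32 mm wide; open, the fingers measure 118 mm over their backs; the gripper's body (76 mm by 178 mm) begins 60 mm behind the grasp point.
Start: joints at [-1.146, 18.312, 89.639, -0, 72.044, -1.146], TCP at [575.016, 0, 213.976] pointing down, gripper open.
Joint ranges: [-177.97, 177.97], [-48.28, 115.42], [12.27, 149.76], [-77.06, 257.06], [2.81, 150.46], [-146.56, 146.56]. Speed limits (degrees/s): [147.25, 147.25, 180, 180, 180, 180].

## Interface

Orientations are given as [roll, pitch, yaw] about the fixed x, y, z axes, in that order (R = Rz(yaw) Ry(pitch) Rx(roll)).
In Python, from workcell import env gives the robot as it stands. The module is installed in compiled form; this text tells all that it offers.
- The arm moves only by the tool send_rows, never from a script. Its argument "motion" is a list of rows, each an object of numbers: "tx", "ty", "tz": the shift along the tool's x, y, z in units of 500 mm (1.0 is 500 mm); "rx", "ry", "rz": the turn, a rotation vector about the tool's x, y, z in units of 30 degrees (1.0 is 30 degrees); "gripper": the closure, from -1 (fully open) to 1 (shut). In form: [{"tx": .., "ty": .., "tz": .., "rx": .., "ry": .., "rz": .., "gripper": ..}, ...]. A call has 1 to 12 rows; each row shifts and turns the commanded pose from where the row before left it, along the tool's axes as they then stand; what a row does not reach is not made up. A row lasts 1/8 s, in which the tool goes at most 62.5 mm and 10.7 degrees, less where a joint would pass 70% of its speed; a pose out of reach is approached as far as the arm can. A call with a number of a shift or a turn outside -1 to 1 is refused whole. A call with a gripper value outside its range is refused whole. The fingers move at their own pace and stop on an object; "grip_force" is the grip in N (left out, the last holds). Time passes only in rows, so rows that do not move let the fingers close. It gives the time, the measured TCP pose, the force, the opening and the grip force at its end, in the units of the state.
- env.state(): the state, without advancing time (a new reading comes with each control period).
- env.grab_frame(name): name is "scene" or "side" or "wrist"; returns a dict with "frame" (384x512x3 uint8, red, green, blue), "vertical_fov" (degrees; the focal length in pixels is half the picture's height over the tangent of half this angle, whatever the lens; pixels are square), "cx", "cy" (the principal point, pixels), "rvec" (rotation vector, rad) and "tvec" (3), from world to camera coordinates, as OpenCV has them; the wrist camera has in their place "T_tool_cam" (4x4, takes a point from camera to tool coordinates, whose origin is the TCP and whose axes are the flange's). Camera axes: x right, y down, z forward; pixel columns grow to the right and rows downward; lengths in mm; the calibration is good to about 2 mm. A picture is of the moment at which its call begins: read the wrist's pose just before it. There is no depth.
- env.job_done(): hands the job in; it is judged then, once.
The state is a dict: "time_s": time; "qpos": joint angles; "qvel": joint speeds; "effort": joint torques, N m; "ee_pos": TCP position; "ee_rot": TCP orientation; "force": force on the tool from outside, world axes, zero at the start; "torque": the same for the moment, N m; "gripper_width": finger opening in mm; "gripper_force": force on a finger pad.
Only numpy, scipy, OpenCV 4.12 (cv2) and the standard library are available. Lean on these libraries where they do the work, as an engineer would, in place of code of your own. Each camera call takes 0.05 s, during which the arm holds its last target. There are 200 camera calls.

## Task

Take the wooden push stick out of its tray and use its end to nudge the stage block with the egg gently along its guides, under the imaging hood, until its nose rests against the soft rubber buffer that you cannot see inside. Do not squash the buffer, do not touch the block with your fingers, and put the stick back in its tray afterwards, leaving everything else alone.

Things in the scene. Friction and masses are not known exactly. Their poses are not given: they have to be found in the camera images.
- track: Aluminium base plate of the imaging rig, fixed, 400 x 110 x 15 mm, with two steel guide strips along it (10 mm wide, 64 mm apart inside, tops 27 mm above the table). Origin: centre of the plate's underside, on the table. x runs along the guides towards the hood, the way the block must go; z up. The plate spans x = -200 to +200 mm.
- hood: Grey hood over the track's far end, fixed; origin and axes as the track. Spans x = +40 to +200, y = -72 to +72 mm, 146 high (lens tube to 226); open only at its mouth, x = +40 (80 wide, top edge 118 mm above the table). Inside on the centre line is a stop with a rubber buffer, its face anywhere from x = +85 to +125 mm, different each time. It gives about 2 N per mm; 7 mm (14 N) squashes it.
- stage_block: Loose wooden block 90 (along the guides) x 60 x 46 mm, about 0.35 kg, on the base plate between the guides (2 mm play a side); white egg waxed on a cork ring on top, highest point 90 mm above the underside. Origin: centre of its underside; x towards the hood. Back face, to be pushed, at x = -45 mm, nose at +45; the back stays outside the hood even when home. Slides at 1.5 to 4 N, differing each time.
- stick_mid (a point): Centre of the loose push stick, half-way up (22 mm over its underside). Straight wood, 220 mm long (x axis), 22 wide, 26 tall, both ends alike (rubber blocks 26 wide, 28 tall, 20 long); a raised grip 70 mm long and 22 wide makes its middle 44 mm tall. 0.13 kg. It lies in the tray, roughly along it.
- tray: Fixed grey open tray 300 x 130 mm, walls 18 mm high and 4 mm thick, floor 4 mm thick. Origin: centre of its underside, on the table; x along its length.
- tape_roll: Bystander: clear tape roll, 84 mm across, 24 high. Origin: centre of its underside.
- egg_cup: Bystander: white cup, 52 mm across, 50 high. Origin: centre of its underside.
- spare_block: Bystander: bare wooden block 90 x 60 x 46 mm, no egg, on the table. Origin: centre of its underside.
- jar: Bystander: glass jar, 64 mm across, 85 high. Origin: centre of its underside.
- tin: Bystander: metal tin, 60 mm across, 60 high. Origin: centre of its underside.

How it is judged (in metres and radians):
On the way, in this order (a step that is already met when the one before it is completed fails the run):
1. the push stick is lifted out of its tray (z of stick_mid in the frame of tray above 0.06 m), for 0.2 s.
2. the stage block's nose rests against the hidden buffer (contact force between stage_block and hood above 0.5 N), for 0.3 s.
At the end, for the whole second after the job is handed in: The block's nose still rests against the hidden buffer (a lasting touch of at least 0.2 N) and is still; the push stick lies upright on the tray's floor, let go of (contact force between stage_block and hood above 0.2 N and z of stick_mid in the frame of tray below 0.032 m and x of stick_mid in the frame of tray between -0.045 and 0.045 m and y of stick_mid in the frame of tray between -0.055 and 0.055 m and angle between stick_mid's own z axis and vertical below 0.15 rad and linear speed of stage_block below 0.01 m/s).
It fails at once if the buffer is squashed (the block presses on it with more than 14 N) (contact force between stage_block and hood above 14 N).
It fails at once if the fingers touch the stage block (contact force between the fingers and stage_block above 0.5 N).
It fails at once if the block is shot along faster than 0.15 m/s (linear speed of stage_block above 0.15 m/s).
It fails at once if the stage block is lifted or tipped (angle between stage_block's own z axis and vertical above 0.15 rad or height (world z) of stage_block above 0.03 m).
It fails at once if a bystander is moved more than 20 mm (distance of any of tape_roll, egg_cup, spare_block, jar, tin from where it was at the start of the episode above 0.02 m).
It also fails if it takes over 61 s, if anything falls off the work surface, if the arm or the gripper's body presses on something with over 40 N, if the wrist force passes 120 N, or if a joint passes its speed limit or range.

## Working session

There is one attempt and no reset: what is moved stays moved. The work goes in short steps, Python scripts to look and compute and a tool call to move; the robot and the scene stay as the last step left them, time stands still between calls to the robot, and variables do not carry over. Pictures are saved under pics/ and viewed, at most 10 in all, crops included, and the job is handed in when it is done.

Besides the shell and the picture viewer there is one more tool, called in YAML: its name, and indented under it one key for each argument. send_rows: Moves the arm, as the interface text tells. Shifts and turns lie within -1 to 1; 1 stands for 500 mm of shift or 30 degrees of turn. Its arguments: {"type":"object","properties":{"motion":{"type":"array"},"grip_force":{"type":"number"}},"required":["motion"]}

```bash
mkdir -p pics; cat > h.py <<'E'
import numpy as np, cv2, json
from workcell import env
from scipy.spatial.transform import Rotation as R
def grab(n):
    s=env.state(); f=env.grab_frame(n)
    im=f["frame"]; h=im.shape[0]
    fl=h/2/np.tan(np.radians(f["vertical_fov"])/2)
    K=np.array([[fl,0,f["cx"]],[0,fl,f["cy"]],[0,0,1.]])
    if "rvec" in f:
        Rc=cv2.Rodrigues(np.array(f["rvec"],float))[0]; t=np.array(f["tvec"],float).ravel()
        Rw=Rc.T; o=-Rc.T@t
    else:
        T=np.array(f["T_tool_cam"]); Rt=R.from_euler("xyz",s["ee_rot"],degrees=True).as_matrix()
        Rw=Rt@T[:3,:3]; o=Rt@T[:3,3]+np.array(s["ee_pos"])
    return im,K,Rw,o
def onplane(px,z,K,Rw,o):
    p=np.atleast_2d(px).astype(float)
    d=(Rw@np.linalg.inv(K)@np.c_[p,np.ones(len(p))].T).T
    return o+d*((z-o[2])/d[:,2])[:,None]
def proj(P,K,Rw,o):
    c=(np.atleast_2d(P)-o)@Rw; q=(K@c.T).T; return q[:,:2]/q[:,2:]
E
python3 - <<'E'
from h import *
print(env.state())
for n in["scene","side","wrist"]:
    im,K,Rw,o=grab(n); cv2.imwrite(f"pics/{n}0.png",im[:,:,::-1]); np.savez(f"{n}0.npz",im=im,K=K,Rw=Rw,o=o); print(n,o.round(),K[0,0])
a=[cv2.imread(f"pics/{n}0.png") for n in["scene","side"]]
E
```

```text
{'time_s': 0.0, 'qpos': array([-1.14562715e+00,  1.83519373e+01,  8.97073132e+01,  1.03502830e-03,
        7.20438102e+01, -1.14610517e+00]), 'qvel': array([-0.04697677,  0.06689938,  0.17188728, -0.03978114,  0.0369838 ,
        0.00185707]), 'effort': array([-5.01459035e-04, -4.12465632e+01, -2.31973493e+01,  7.28826877e-02,
        4.58198413e-02, -1.41870069e-04]), 'ee_pos': array([5.74486530e+02, 1.96990580e-02, 2.13111171e+02]), 'ee_rot': array([-1.79896980e+02, -3.04525851e-03,  9.00001553e+01]), 'force': array([0.44947297, 1.11165042, 0.39875753]), 'torque': array([-0.02476872, -0.04515987, -0.00295305]), 'gripper_force': 0.0, 'gripper_width': 91.18245047542635}
scene [1063. -593.  714.] 349.722189177094
side [ 289. -671.  604.] 354.58396286681426
wrist [574.  81. 384.] 278.1687440312201
```

View pics/scene0.png

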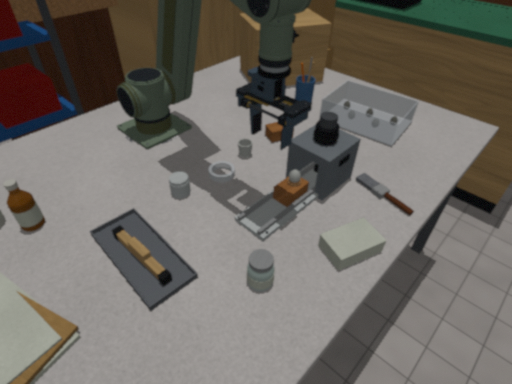

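View pics/side0.png

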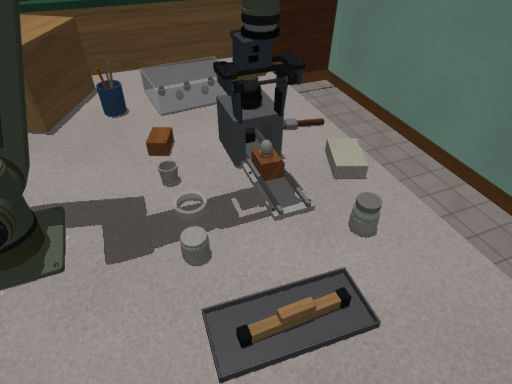

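The scene view shows the tray and stick near (143,253), the track from (262,222) to the hood (322,160) and the block at (291,188). The side view shows the tray at (290,318), the block at (267,163) and the track's front end at about (290,210). Enlarged crops will give me exact corners.

```bash
python3 - <<'E'
import cv2,numpy as np
a=cv2.imread("pics/scene0.png");b=cv2.imread("pics/side0.png")
def c(im,x,y,w,h,s): return cv2.resize(im[y:y+h,x:x+w],None,fx=s,fy=s,interpolation=cv2.INTER_CUBIC)
t=np.hstack([c(a,225,120,135,120,3),c(b,215,90,130,120,3)])
u=np.hstack([c(a,85,205,115,100,3),c(b,195,268,190,100,2.366)[:300] if 0 else cv2.resize(c(b,195,268,190,100,2.37),(450,237))])if 0 else None
cv2.imwrite("pics/crop1.png",t);print(t.shape)
E
```

```text
(360, 795, 3)
```

View pics/crop1.png

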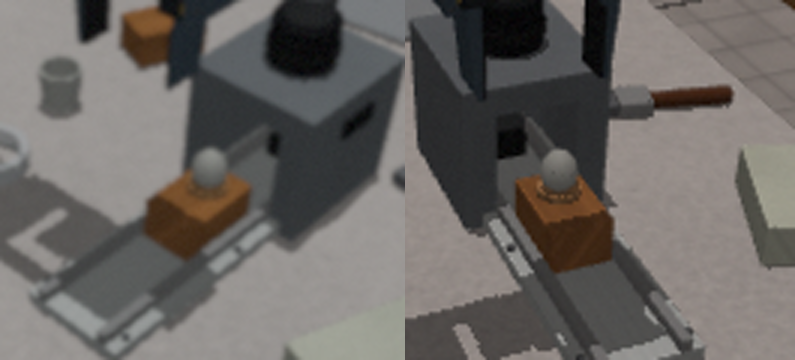

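Crops: the block's back-face top corners in the side view are about (262.3,166.7) and (283.3,162.7). In the scene view the plate's front corners are (236,217.7) and (263.3,238.3). Next step is to cast rays.

```bash
cat >> h.py <<'E'
def load(n):
    d=np.load(n+".npz"); return d["im"],(d["K"],d["Rw"],d["o"])
def wood(im):
    h=cv2.cvtColor(im,cv2.COLOR_RGB2HSV); return cv2.inRange(h,(8,90,60),(25,255,255))
E
python3 - <<'E'
from h import *
S,cs=load("scene0"); D,cd=load("side0")
pr=lambda t,p,z,c:print(t,onplane(p,z,*c).round(0)[:,:2].tolist())
pr("plate front L,R sc z15",[(236,217.7),(263.3,238.3)],15,cs)
pr("plate front R side z15",[(314.3,207.3)],15,cd)
pr("hood corner sc z0",[(321.7,202.7)],0,cs); pr("hood corner sd z0",[(240,168.3)],0,cd)
pr("blk back top side z61",[(262.3,166.7),(283.3,162.7)],61,cd)
pr("blk back bot side z15",[(266,179.3),(284,176.7)],15,cd)
pr("blk top sc z61 ",[(273.5,189),(290,198)],61,cs)
pr("jar,tin,tape,cup sc",[(260,285),(180,195),(221,174),(245,154)],0,cs)
for n,im,c,(x0,y0,x1,y1) in [("sc",S,cs,(95,210,195,300)),("sd",D,cd,(205,275,375,362))]:
    h=cv2.cvtColor(im,cv2.COLOR_RGB2HSV)
    m=np.zeros(im.shape[:2],np.uint8); m[y0:y1,x0:x1]=wood(im)[y0:y1,x0:x1]
    r=cv2.minAreaRect(cv2.findNonZero(m)); print(n,r); pr("stick ctr z~28",[r[0]],28,c)
    k=np.zeros_like(m); k[y0:y1,x0:x1]=(im[y0:y1,x0:x1].max(2)<35)*255
    nn,l,st,ce=cv2.connectedComponentsWithStats(k)
    for i in range(1,nn):
        if st[i,4]>25: print(st[i]); pr("end z20",[ce[i]],20,c)
E
```

```text
plate front L,R sc z15 [[575.0, -129.0], [679.0, -132.0]]
plate front R side z15 [[670.0, -137.0]]
hood corner sc z0 [[703.0, 101.0]]
hood corner sd z0 [[563.0, 99.0]]
blk back top side z61 [[592.0, 7.0], [650.0, 3.0]]
blk back bot side z15 [[604.0, 8.0], [654.0, 1.0]]
blk top sc z61  [[603.0, -7.0], [660.0, -4.0]]
jar,tin,tape,cup sc [[761.0, -234.0], [375.0, -170.0], [390.0, -15.0], [368.0, 118.0]]
sc ((140.25, 251.75001525878906), (59.39696502685547, 13.435027122497559), 45.0)
stick ctr z~28 [[497.0, -382.0]]
[113 227   9  12  37]
end z20 [[386.0, -384.0]]
[159 271  13  14 126]
end z20 [[596.0, -383.0]]
sd ((293.4827575683594, 313.7069091796875), (21.72635269165039, 97.30435180664062), 68.19859313964844)
stick ctr z~28 [[487.0, -381.0]]
[336 287  15  22 187]
end z20 [[594.0, -382.0]]
[237 325  15  23 256]
end z20 [[392.0, -383.0]]
```

send_rows:
  motion:
    - {"tx": -0.096,"ty": -0.02,"gripper": -0.1}
    - {"tx": -0.096,"ty": -0.02,"gripper": -0.1}
    - {"tx": -0.096,"ty": -0.02,"gripper": -0.1}
    - {"tx": -0.096,"ty": -0.02,"gripper": -0.1}
    - {"tx": -0.096,"ty": -0.02,"gripper": -0.1}
    - {"tx": -0.096,"ty": -0.02,"gripper": -0.1}
    - {"tx": -0.096,"ty": -0.02,"gripper": -0.1}
    - {"tx": -0.096,"ty": -0.02,"gripper": -0.1}

```text
invalid input at $.motion[0]: expected keys tx, ty, tz, rx, ry, rz, gripper
```

send_rows:
  motion:
    - {"rz": 0.3333,"gripper": -0.1}
    - {"rz": 0.3333,"gripper": -0.1}
    - {"rz": 0.3333,"gripper": -0.1}
    - {"rz": 0.3333,"gripper": -0.1}
    - {"rz": 0.3333,"gripper": -0.1}
    - {"rz": 0.3333,"gripper": -0.1}
    - {"rz": 0.3333,"gripper": -0.1}
    - {"rz": 0.3333,"gripper": -0.1}
    - {"rz": 0.3333,"gripper": -0.1}
    - {"gripper": -0.1}

```text
invalid input at $.motion[0]: expected keys tx, ty, tz, rx, ry, rz, gripper
```

```bash
python3 - <<'E'
from h import *
im,*c=grab("wrist"); cv2.imwrite("pics/wrist1.png",im[:,:,::-1]); np.savez("wrist1.npz",im=im,K=c[0],Rw=c[1],o=c[2])
print(c[2].round(),c[1].round(2).tolist())
m=wood(im); print(cv2.countNonZero(m)); r=cv2.minAreaRect(cv2.findNonZero(m)); print(r)
for z in(30,48): print(onplane(cv2.boxPoints(r),z,*c).round(1).tolist(),onplane([r[0]],z,*c))
E
```

```text
[574.  81. 385.] [[1.0, 0.0, -0.0], [-0.0, -0.96, -0.29], [-0.0, 0.29, -0.96]]
8480
((282.5359802246094, 283.1016845703125), (306.82635498046875, 305.14678955078125), 51.472896575927734)
[[301.4, -134.4, 30.0], [633.0, 119.9, 30.0], [942.7, -220.4, 30.0], [578.8, -678.2, 30.0]] [[ 612.88917066 -176.15422745   30.        ]]
[[315.3, -123.5, 48.0], [630.0, 118.0, 48.0], [924.0, -205.1, 48.0], [578.6, -639.6, 48.0]] [[ 610.92681701 -163.09158008   48.        ]]
```

View pics/wrist1.png

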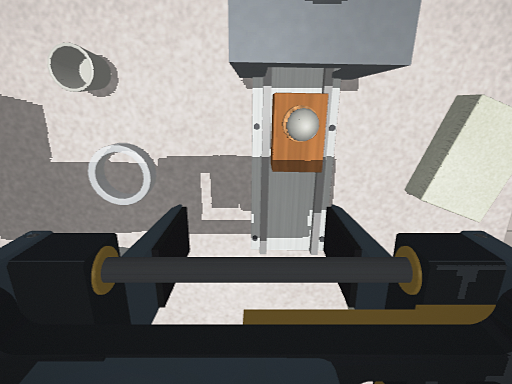

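The move was refused because every row needs all keys. The picture still helps: it is the start wrist view of the track, with the block's top back edge at about (272..327,160), its front edge at row 93, and the guides near columns 262 and 317 at row 250.

send_rows:
  motion:
    - {"tx": -0.096,"ty": -0.02,"tz": 0,"rx": 0,"ry": 0,"rz": 0,"gripper": -0.1}
    - {"tx": -0.096,"ty": -0.02,"tz": 0,"rx": 0,"ry": 0,"rz": 0,"gripper": -0.1}
    - {"tx": -0.096,"ty": -0.02,"tz": 0,"rx": 0,"ry": 0,"rz": 0,"gripper": -0.1}
    - {"tx": -0.096,"ty": -0.02,"tz": 0,"rx": 0,"ry": 0,"rz": 0,"gripper": -0.1}
    - {"tx": -0.096,"ty": -0.02,"tz": 0,"rx": 0,"ry": 0,"rz": 0,"gripper": -0.1}
    - {"tx": -0.096,"ty": -0.02,"tz": 0,"rx": 0,"ry": 0,"rz": 0,"gripper": -0.1}
    - {"tx": -0.096,"ty": -0.02,"tz": 0,"rx": 0,"ry": 0,"rz": 0,"gripper": -0.1}
    - {"tx": -0.096,"ty": -0.02,"tz": 0,"rx": 0,"ry": 0,"rz": 0,"gripper": -0.1}

```text
time_s: 1.2
ee_pos: [494.5, -385.5, 213.7]
ee_rot: [-180.0, -0.0, 90.0]
force: [0.9, 0.7, -0.3]
gripper_width: 50.0
gripper_force: 0.0
```

send_rows:
  motion:
    - {"tx": 0,"ty": 0,"tz": 0,"rx": 0,"ry": 0,"rz": 0.3333,"gripper": -0.1}
    - {"tx": 0,"ty": 0,"tz": 0,"rx": 0,"ry": 0,"rz": 0.3333,"gripper": -0.1}
    - {"tx": 0,"ty": 0,"tz": 0,"rx": 0,"ry": 0,"rz": 0.3333,"gripper": -0.1}
    - {"tx": 0,"ty": 0,"tz": 0,"rx": 0,"ry": 0,"rz": 0.3333,"gripper": -0.1}
    - {"tx": 0,"ty": 0,"tz": 0,"rx": 0,"ry": 0,"rz": 0.3333,"gripper": -0.1}
    - {"tx": 0,"ty": 0,"tz": 0,"rx": 0,"ry": 0,"rz": 0.3333,"gripper": -0.1}
    - {"tx": 0,"ty": 0,"tz": 0,"rx": 0,"ry": 0,"rz": 0.3333,"gripper": -0.1}
    - {"tx": 0,"ty": 0,"tz": 0,"rx": 0,"ry": 0,"rz": 0.3333,"gripper": -0.1}
    - {"tx": 0,"ty": 0,"tz": 0,"rx": 0,"ry": 0,"rz": 0.3333,"gripper": -0.1}
    - {"tx": 0,"ty": 0,"tz": 0,"rx": 0,"ry": 0,"rz": 0,"gripper": -0.1}

```text
time_s: 2.45
ee_pos: [494.9, -383.9, 213.7]
ee_rot: [-180.0, 0.0, 0.1]
force: [-0.3, 0.5, -0.1]
gripper_width: 49.8
gripper_force: 0.0
```

```bash
python3 - <<'E'
from h import *
im0,c0=load("wrist1")
print("blk top",onplane([(272,160),(327,160),(273.5,93),(326.5,93)],61,*c0).round().tolist())
# track edges from grey profile at rows, for guide strips (bright)
g=cv2.cvtColor(im0,cv2.COLOR_RGB2GRAY)
for r in (105,185,215,235,244): print(r,g[r,235:350:1].tolist())
im,*c=grab("wrist"); cv2.imwrite("pics/wrist2.png",im[:,:,::-1]); np.savez("wrist2.npz",im=im,K=c[0],Rw=c[1],o=c[2])
print(c[2].round(),c[1].round(2).tolist())
E
```

```text
blk top [[592.0, 16.0, 61.0], [657.0, 16.0, 61.0], [593.0, 91.0, 61.0], [651.0, 91.0, 61.0]]
105 [215, 215, 215, 212, 210, 206, 207, 208, 212, 216, 219, 218, 215, 212, 212, 215, 205, 201, 235, 232, 231, 232, 229, 225, 230, 234, 236, 223, 177, 208, 207, 207, 205, 205, 204, 220, 221, 122, 46, 95, 137, 132, 129, 132, 134, 134, 134, 132, 130, 130, 133, 137, 137, 132, 130, 132, 134, 135, 130, 128, 127, 116, 103, 133, 145, 132, 120, 129, 129, 130, 131, 131, 130, 126, 125, 126, 130, 131, 136, 137, 137, 140, 141, 139, 138, 135, 132, 134, 137, 136, 134, 138, 164, 188, 180, 193, 225, 227, 225, 227, 226, 227, 222, 215, 219, 221, 220, 219, 219, 218, 216, 214, 212, 213, 213]
185 [128, 128, 130, 131, 129, 127, 125, 124, 125, 123, 123, 122, 122, 124, 128, 126, 121, 134, 133, 135, 137, 133, 134, 136, 136, 127, 101, 96, 99, 98, 98, 98, 99, 116, 136, 132, 131, 131, 133, 133, 132, 134, 133, 132, 132, 131, 131, 132, 133, 132, 133, 133, 132, 130, 129, 131, 134, 134, 129, 131, 133, 135, 134, 132, 128, 129, 130, 132, 129, 131, 131, 130, 131, 132, 132, 129, 128, 131, 132, 109, 74, 88, 100, 98, 98, 98, 97, 9
[... 1164 characters left out ...]
, 18, 20, 18, 15, 22, 19, 18, 20, 19, 20, 20, 19, 21, 20, 20, 20]
244 [218, 222, 225, 225, 223, 220, 220, 220, 221, 220, 219, 218, 219, 221, 223, 220, 218, 226, 226, 227, 226, 226, 228, 233, 219, 163, 169, 170, 171, 169, 165, 193, 235, 230, 226, 223, 226, 227, 228, 228, 226, 225, 225, 223, 225, 228, 228, 230, 231, 227, 226, 229, 227, 226, 226, 224, 226, 228, 230, 229, 224, 222, 225, 227, 227, 229, 226, 224, 228, 228, 228, 227, 225, 232, 207, 62, 127, 178, 172, 170, 170, 168, 171, 201, 229, 223, 225, 234, 211, 0, 15, 18, 19, 17, 17, 19, 19, 20, 22, 19, 20, 19, 18, 19, 19, 19, 18, 16, 20, 20, 20, 17, 19, 18, 18]
[ 576. -384.  385.] [[0.0, -0.96, -0.29], [-1.0, -0.0, -0.0], [-0.0, 0.29, -0.96]]
```

View pics/wrist2.png

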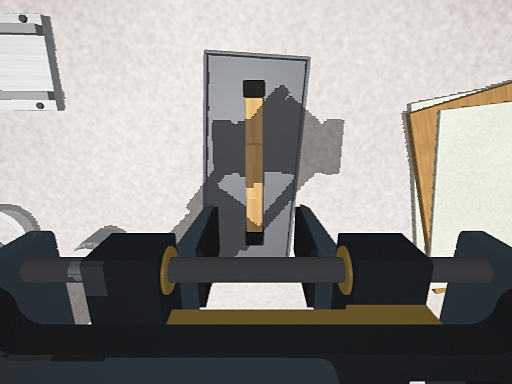

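The wrist view shows the stick along the tray with its far rubber end at (254,80-97) and near end at (255,238-245). The tray's far rim corners are (205,51) and (310,58), and the track's end is at top left.

```bash
python3 - <<'E'
from h import *
_,c0=load("wrist1"); im,c=load("wrist2")
for r,a,b in((105,None,None),(185,268,315),(215,267.5,312.5),(235,266.5,311.5)):
    if a: 
        p=onplane([(a,r),(b,r)],27,*c0); print("guide inner",p.round(1).tolist(),p.mean(0).round(1))
print("plate edge",onplane([(252,105),(330.5,105),(251,235),(323.5,235)],15,*c0).round().tolist())
print("front L/R guide end", onplane([(266,250)],15,*c0).round())
print("tray far",onplane([(205,51),(310,58)],18,*c).round(1).tolist())
print("track in w2 (z15)",onplane([(63,108),(54,13)],15,*c).round(1).tolist())
print("ends: far outer z32",onplane([(254.5,80)],32,*c).round(1),"near inner",onplane([(255,233)],31,*c).round(1))
m=wood(im).copy(); m[:,:235]=0; m[:,275:]=0
for r in (105,130,150,170,190,215):
    x=np.flatnonzero(m[r]); print(r,x.min(),x.max(),onplane([(x.mean(),r)],48 if 120<r<185 else 30,*c).round(1))
E
```

```text
guide inner [[589.6, -25.0, 27.0], [652.6, -25.0, 27.0]] [621.1 -25.   27. ]
guide inner [[589.4, -68.4, 27.0], [651.7, -68.3, 27.0]] [620.6 -68.4  27. ]
guide inner [[588.4, -98.9, 27.0], [652.1, -98.9, 27.0]] [620.2 -98.9  27. ]
plate edge [[568.0, 78.0, 15.0], [669.0, 78.0, 15.0], [566.0, -105.0, 15.0], [672.0, -105.0, 15.0]]
front L/R guide end [[ 588. -130.   15.]]
tray far [[634.4, -322.1, 18.0], [627.0, -448.8, 18.0]]
track in w2 (z15) [[567.9, -136.2, 15.0], [675.1, -146.8, 15.0]]
ends: far outer z32 [[ 600.9 -381.7   32. ]] near inner [[ 400.2 -382.5   31. ]]
105 245 262 [[ 572.3 -380.5   30. ]]
130 246 262 [[ 543.8 -381.3   48. ]]
150 245 262 [[ 519.8 -380.6   48. ]]
170 246 262 [[ 494.8 -381.2   48. ]]
190 246 262 [[ 463.  -381.1   30. ]]
215 246 261 [[ 426.9 -380.4   30. ]]
```

send_rows:
  motion:
    - {"tx": -0.008,"ty": -0.006,"tz": 0.08,"rx": 0,"ry": 0,"rz": 0,"gripper": -0.1}
    - {"tx": 0,"ty": 0,"tz": 0.08,"rx": 0,"ry": 0,"rz": 0,"gripper": -0.1}
    - {"tx": 0,"ty": 0,"tz": 0.08,"rx": 0,"ry": 0,"rz": 0,"gripper": -0.1}
    - {"tx": 0,"ty": 0,"tz": 0.08,"rx": 0,"ry": 0,"rz": 0,"gripper": -0.1}
    - {"tx": 0,"ty": 0,"tz": 0.06,"rx": 0,"ry": 0,"rz": 0,"gripper": -0.1}
    - {"tx": 0,"ty": 0,"tz": 0.022,"rx": 0,"ry": 0,"rz": 0,"gripper": -0.1}
    - {"tx": 0,"ty": 0,"tz": 0,"rx": 0,"ry": 0,"rz": 0,"gripper": -0.1}
  grip_force: 30

```text
time_s: 3.38
ee_pos: [491.0, -381.0, 12.8]
ee_rot: [-180.0, 0.0, 0.1]
force: [-0.2, -0.0, 1.0]
gripper_width: 50.1
gripper_force: 0.0
```

send_rows:
  motion:
    - {"tx": 0,"ty": 0,"tz": 0,"rx": 0,"ry": 0,"rz": 0,"gripper": 1}
    - {"tx": 0,"ty": 0,"tz": 0,"rx": 0,"ry": 0,"rz": 0,"gripper": 1}
    - {"tx": 0,"ty": 0,"tz": 0,"rx": 0,"ry": 0,"rz": 0,"gripper": 1}
    - {"tx": 0,"ty": 0,"tz": 0,"rx": 0,"ry": 0,"rz": 0,"gripper": 1}
    - {"tx": 0,"ty": 0,"tz": 0,"rx": 0,"ry": 0,"rz": 0,"gripper": 1}
    - {"tx": 0,"ty": 0,"tz": 0,"rx": 0,"ry": 0,"rz": 0,"gripper": 1}
  grip_force: 30

```text
time_s: 4.12
ee_pos: [491.4, -381.2, 13.8]
ee_rot: [180.0, -0.1, 0.0]
force: [0.1, 1.0, 5.9]
gripper_width: 22.0
gripper_force: 30.0
```

send_rows:
  motion:
    - {"tx": 0,"ty": 0,"tz": -0.04,"rx": 0,"ry": 0,"rz": 0,"gripper": 1}
    - {"tx": 0,"ty": 0,"tz": -0.08,"rx": 0,"ry": 0,"rz": 0,"gripper": 1}
    - {"tx": 0,"ty": 0,"tz": -0.09,"rx": 0,"ry": 0,"rz": 0,"gripper": 1}
    - {"tx": 0,"ty": 0,"tz": -0.09,"rx": 0,"ry": 0,"rz": 0,"gripper": 1}
    - {"tx": 0,"ty": 0,"tz": 0,"rx": 0,"ry": 0,"rz": 0,"gripper": 1}
    - {"tx": 0.052,"ty": -0.096,"tz": 0,"rx": 0,"ry": 0,"rz": 0,"gripper": 1}
    - {"tx": 0.052,"ty": -0.096,"tz": 0,"rx": 0,"ry": 0,"rz": 0,"gripper": 1}
    - {"tx": 0.052,"ty": -0.096,"tz": 0,"rx": 0,"ry": 0,"rz": 0,"gripper": 1}
    - {"tx": 0.052,"ty": -0.096,"tz": 0,"rx": 0,"ry": 0,"rz": 0,"gripper": 1}
    - {"tx": 0.052,"ty": -0.096,"tz": 0,"rx": 0,"ry": 0,"rz": 0,"gripper": 1}

```text
time_s: 5.38
ee_pos: [620.6, -139.2, 160.7]
ee_rot: [-180.0, 0.2, 0.0]
force: [0.3, -0.2, -0.7]
gripper_width: 21.7
gripper_force: 30.0
```

send_rows:
  motion:
    - {"tx": 0,"ty": 0,"tz": 0,"rx": 0,"ry": 0,"rz": -0.3333,"gripper": 1}
    - {"tx": 0,"ty": 0,"tz": 0,"rx": 0,"ry": 0,"rz": -0.3333,"gripper": 1}
    - {"tx": 0,"ty": 0,"tz": 0,"rx": 0,"ry": 0,"rz": -0.3333,"gripper": 1}
    - {"tx": 0,"ty": 0,"tz": 0,"rx": 0,"ry": 0,"rz": -0.3333,"gripper": 1}
    - {"tx": 0,"ty": 0,"tz": 0,"rx": 0,"ry": 0,"rz": -0.3333,"gripper": 1}
    - {"tx": 0,"ty": 0,"tz": 0,"rx": 0,"ry": 0,"rz": -0.3333,"gripper": 1}
    - {"tx": 0,"ty": 0,"tz": 0,"rx": 0,"ry": 0,"rz": -0.3333,"gripper": 1}
    - {"tx": 0,"ty": 0,"tz": 0,"rx": 0,"ry": 0,"rz": -0.3333,"gripper": 1}
    - {"tx": 0,"ty": 0,"tz": 0,"rx": 0,"ry": 0,"rz": -0.3333,"gripper": 1}
    - {"tx": 0,"ty": 0,"tz": 0,"rx": 0,"ry": 0,"rz": 0,"gripper": 1}

```text
time_s: 6.62
ee_pos: [620.0, -140.8, 161.0]
ee_rot: [-179.8, -0.0, 89.9]
force: [-1.2, 0.4, -1.1]
gripper_width: 21.6
gripper_force: 30.0
```

```bash
python3 - <<'E'
from h import *
im,*c=grab("wrist"); np.savez("wrist3.npz",im=im,K=c[0],Rw=c[1],o=c[2]); s=env.state(); print(s["ee_pos"],s["ee_rot"],s["gripper_width"])
b,*_=grab("side")
cv2.imwrite("pics/w3.png",cv2.resize(np.hstack([im[:320,150:450],b[60:380,150:450]])[:,:,::-1],(800,427)))
E
```

```text
[ 620.21531215 -140.79940871  161.30365126] [-1.79843458e+02 -4.07766753e-02  8.98276706e+01] 22.02907847942702
```

View pics/w3.png

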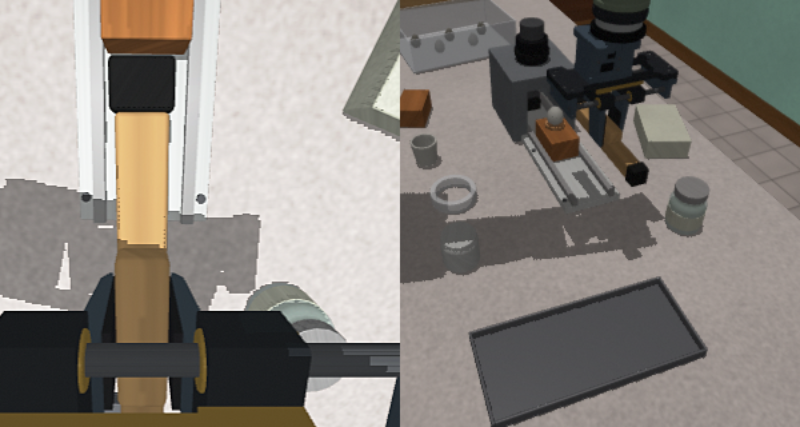

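The wrist view shows the stick held straight between the guides. The block's back top edge is at about row 29, columns 226-294. The side view shows the empty tray, with the stick behind the block.

```bash
python3 - <<'E'
from h import *
im,c=load("wrist3")
print("blk back top",onplane([(226,29.5),(294.5,29.5)],61,*c).round(1).tolist(), "bottom",onplane([(226,41),(293,41)],15,*c).round(1).tolist())
print("stick end z174",onplane([(231.5,42.5),(281.5,42.5)],179,*c).round(1).tolist())
g=cv2.cvtColor(im,cv2.COLOR_RGB2GRAY)
print("guides z27",onplane([(216,140),(300,140)],15,*c).round(1).tolist()); print(g[140,200:315].tolist()); print(g[60,200:320].tolist())
E
```

```text
blk back top [[593.0, 1.4, 61.0], [652.7, 1.2, 61.0]] bottom [[588.1, 1.1, 15.0], [657.1, 0.9, 15.0]]
stick end z174 [[607.3, -31.0, 179.0], [632.3, -31.1, 179.0]]
guides z27 [[573.3, -100.4, 15.0], [668.6, -100.5, 15.0]]
[161, 235, 230, 228, 229, 229, 228, 228, 229, 235, 244, 245, 245, 246, 246, 244, 245, 246, 246, 235, 200, 205, 205, 205, 206, 206, 208, 210, 169, 162, 255, 248, 245, 244, 243, 247, 238, 148, 179, 192, 203, 202, 200, 199, 198, 195, 196, 196, 193, 191, 189, 188, 187, 185, 184, 186, 185, 185, 187, 188, 188, 189, 191, 193, 193, 196, 198, 198, 197, 196, 195, 196, 196, 187, 165, 130, 176, 254, 246, 244, 244, 242, 241, 241, 245, 241, 143, 139, 206, 200, 198, 197, 197, 196, 195, 198, 225, 242, 240, 238, 238, 239, 236, 236, 239, 231, 206, 221, 213, 208, 212, 218, 221, 222, 221]
[220, 223, 225, 225, 222, 221, 218, 226, 242, 240, 242, 243, 241, 239, 241, 244, 243, 231, 219, 220, 221, 220, 221, 221, 221, 225, 221, 152, 158, 255, 249, 115, 17, 32, 39, 39, 36, 36, 37, 37, 36, 36, 37, 36, 39, 39, 37, 38, 36, 35, 34, 34, 35, 36, 35, 36, 35, 37, 36, 35, 36, 38, 34, 37, 37, 36, 37, 36, 35, 36, 37, 37, 36, 37, 36, 35, 34, 36, 34, 30, 9, 118, 233, 246, 236, 234, 234, 237, 245, 227, 99, 196, 216, 210, 211, 209, 209, 208, 206, 205, 214, 231, 237, 237, 237, 235, 233, 233, 235, 235, 228, 211, 220, 218, 219, 220, 218, 219, 220, 222]
```

send_rows:
  motion:
    - {"tx": 0,"ty": 0.003,"tz": 0.08,"rx": 0,"ry": 0,"rz": 0,"gripper": 1}
    - {"tx": 0,"ty": 0,"tz": 0.08,"rx": 0,"ry": 0,"rz": 0,"gripper": 1}
    - {"tx": 0,"ty": 0,"tz": 0.06,"rx": 0,"ry": 0,"rz": 0,"gripper": 1}
    - {"tx": 0,"ty": 0,"tz": 0.038,"rx": 0,"ry": 0,"rz": 0,"gripper": 1}
    - {"tx": 0,"ty": 0,"tz": 0,"rx": 0,"ry": 0,"rz": 0,"gripper": 1}
    - {"tx": 0.02,"ty": 0,"tz": 0,"rx": 0,"ry": 0,"rz": 0,"gripper": 1}
    - {"tx": 0.014,"ty": 0,"tz": 0,"rx": 0,"ry": 0,"rz": 0,"gripper": 1}
    - {"tx": 0.006,"ty": 0,"tz": 0,"rx": 0,"ry": 0,"rz": 0,"gripper": 1}
    - {"tx": 0,"ty": 0,"tz": 0,"rx": 0,"ry": 0,"rz": 0,"gripper": 1}

```text
time_s: 7.85
ee_pos: [622.7, -120.6, 34.5]
ee_rot: [179.9, 0.0, 90.0]
force: [-0.3, -0.2, -1.9]
gripper_width: 22.1
gripper_force: 30.0
```

```bash
python3 - <<'E'
from h import *
s=env.state(); print(s["ee_pos"],s["ee_rot"],s["force"])
E
```

```text
[ 622.72713962 -120.62356631   34.51901809] [1.79946074e+02 1.53125324e-02 9.00337946e+01] [-0.32093482 -0.18946965 -1.88561526]
```

send_rows:
  motion:
    - {"tx": 0.006,"ty": 0,"tz": 0,"rx": 0,"ry": 0,"rz": 0,"gripper": 1}
    - {"tx": 0.006,"ty": 0,"tz": 0,"rx": 0,"ry": 0,"rz": 0,"gripper": 1}
    - {"tx": 0.006,"ty": 0,"tz": 0,"rx": 0,"ry": 0,"rz": 0,"gripper": 1}
    - {"tx": 0.006,"ty": 0,"tz": 0,"rx": 0,"ry": 0,"rz": 0,"gripper": 1}
    - {"tx": 0.006,"ty": 0,"tz": 0,"rx": 0,"ry": 0,"rz": 0,"gripper": 1}
    - {"tx": 0.006,"ty": 0,"tz": 0,"rx": 0,"ry": 0,"rz": 0,"gripper": 1}
    - {"tx": 0.006,"ty": 0,"tz": 0,"rx": 0,"ry": 0,"rz": 0,"gripper": 1}
    - {"tx": 0.006,"ty": 0,"tz": 0,"rx": 0,"ry": 0,"rz": 0,"gripper": 1}
    - {"tx": 0.006,"ty": 0,"tz": 0,"rx": 0,"ry": 0,"rz": 0,"gripper": 1}
    - {"tx": 0.006,"ty": 0,"tz": 0,"rx": 0,"ry": 0,"rz": 0,"gripper": 1}
    - {"tx": 0.006,"ty": 0,"tz": 0,"rx": 0,"ry": 0,"rz": 0,"gripper": 1}
    - {"tx": 0.006,"ty": 0,"tz": 0,"rx": 0,"ry": 0,"rz": 0,"gripper": 1}

```text
time_s: 9.35
ee_pos: [622.5, -84.8, 34.0]
ee_rot: [180.0, -0.0, 90.0]
force: [-0.5, -1.0, -1.6]
gripper_width: 22.0
gripper_force: 30.0
```

send_rows:
  motion:
    - {"tx": 0.006,"ty": 0,"tz": 0,"rx": 0,"ry": 0,"rz": 0,"gripper": 1}
    - {"tx": 0.006,"ty": 0,"tz": 0,"rx": 0,"ry": 0,"rz": 0,"gripper": 1}
    - {"tx": 0.006,"ty": 0,"tz": 0,"rx": 0,"ry": 0,"rz": 0,"gripper": 1}
    - {"tx": 0.006,"ty": 0,"tz": 0,"rx": 0,"ry": 0,"rz": 0,"gripper": 1}
    - {"tx": 0.006,"ty": 0,"tz": 0,"rx": 0,"ry": 0,"rz": 0,"gripper": 1}
    - {"tx": 0.006,"ty": 0,"tz": 0,"rx": 0,"ry": 0,"rz": 0,"gripper": 1}

```text
time_s: 10.1
ee_pos: [622.5, -66.8, 34.0]
ee_rot: [180.0, 0.0, 90.0]
force: [-0.2, -1.9, -2.3]
gripper_width: 21.5
gripper_force: 30.0
```

```bash
python3 - <<'E'
from h import *
im,*c=grab("side"); s=env.state(); print(s["ee_pos"],s["ee_rot"],s["force"])
w,*c=grab("wrist")
cv2.imwrite("pics/s4.png",cv2.resize(np.hstack([im[90:250,200:340],w[0:160,180:320]])[:,:,::-1],(790,451)))
E
```

```text
[622.50410728 -66.39589206  33.978578  ] [ 1.79995006e+02 -1.94754399e-02  9.00028055e+01] [ 0.25404373 -0.5074351  -2.22302232]
```

View pics/s4.png

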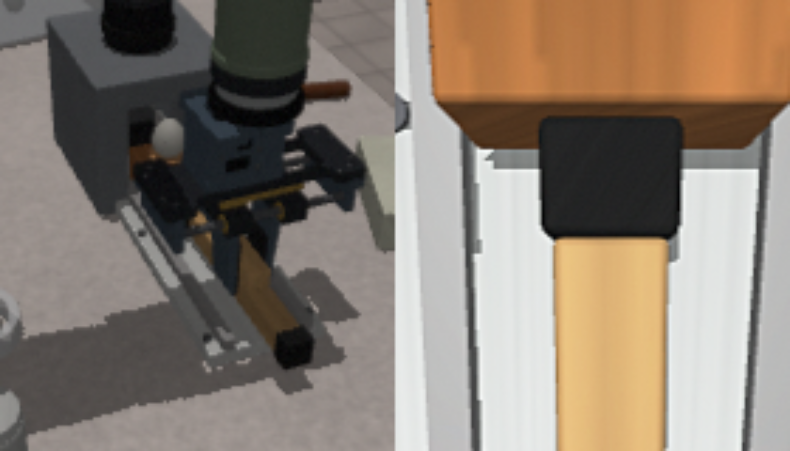

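The stick end presses squarely on the block's back, and sliding costs about 2 N. Next I'll creep forward in small steps and watch the force.

send_rows:
  motion:
    - {"tx": 0.003,"ty": 0,"tz": 0,"rx": 0,"ry": 0,"rz": 0,"gripper": 1}
    - {"tx": 0.003,"ty": 0,"tz": 0,"rx": 0,"ry": 0,"rz": 0,"gripper": 1}
    - {"tx": 0.003,"ty": 0,"tz": 0,"rx": 0,"ry": 0,"rz": 0,"gripper": 1}
    - {"tx": 0.003,"ty": 0,"tz": 0,"rx": 0,"ry": 0,"rz": 0,"gripper": 1}

```text
time_s: 10.7
ee_pos: [622.6, -61.0, 34.1]
ee_rot: [180.0, 0.0, 90.0]
force: [0.1, -1.5, 0.2]
gripper_width: 22.1
gripper_force: 30.0
```

send_rows:
  motion:
    - {"tx": 0.002,"ty": 0,"tz": 0,"rx": 0,"ry": 0,"rz": 0,"gripper": 1}
    - {"tx": 0.002,"ty": 0,"tz": 0,"rx": 0,"ry": 0,"rz": 0,"gripper": 1}
    - {"tx": 0.002,"ty": 0,"tz": 0,"rx": 0,"ry": 0,"rz": 0,"gripper": 1}
    - {"tx": 0.002,"ty": 0,"tz": 0,"rx": 0,"ry": 0,"rz": 0,"gripper": 1}

```text
time_s: 11.2
ee_pos: [622.6, -57.0, 34.1]
ee_rot: [180.0, 0.0, 90.0]
force: [-0.3, -2.3, -0.8]
gripper_width: 22.1
gripper_force: 30.0
```

send_rows:
  motion:
    - {"tx": 0.002,"ty": 0,"tz": 0,"rx": 0,"ry": 0,"rz": 0,"gripper": 1}
    - {"tx": 0.002,"ty": 0,"tz": 0,"rx": 0,"ry": 0,"rz": 0,"gripper": 1}
    - {"tx": 0.002,"ty": 0,"tz": 0,"rx": 0,"ry": 0,"rz": 0,"gripper": 1}
    - {"tx": 0.002,"ty": 0,"tz": 0,"rx": 0,"ry": 0,"rz": 0,"gripper": 1}

```text
time_s: 11.7
ee_pos: [622.5, -52.9, 34.0]
ee_rot: [180.0, 0.0, 90.0]
force: [-0.7, -2.6, 0.1]
gripper_width: 21.9
gripper_force: 30.0
```

send_rows:
  motion:
    - {"tx": 0.002,"ty": 0,"tz": 0,"rx": 0,"ry": 0,"rz": 0,"gripper": 1}
    - {"tx": 0.002,"ty": 0,"tz": 0,"rx": 0,"ry": 0,"rz": 0,"gripper": 1}
    - {"tx": 0.002,"ty": 0,"tz": 0,"rx": 0,"ry": 0,"rz": 0,"gripper": 1}
    - {"tx": 0.002,"ty": 0,"tz": 0,"rx": 0,"ry": 0,"rz": 0,"gripper": 1}

```text
time_s: 12.2
ee_pos: [622.5, -48.9, 34.0]
ee_rot: [180.0, 0.0, 90.0]
force: [0.9, -2.7, 0.8]
gripper_width: 22.2
gripper_force: 30.0
```

send_rows:
  motion:
    - {"tx": 0.002,"ty": 0,"tz": 0,"rx": 0,"ry": 0,"rz": 0,"gripper": 1}
    - {"tx": 0.002,"ty": 0,"tz": 0,"rx": 0,"ry": 0,"rz": 0,"gripper": 1}
    - {"tx": 0.002,"ty": 0,"tz": 0,"rx": 0,"ry": 0,"rz": 0,"gripper": 1}

```text
time_s: 12.58
ee_pos: [622.5, -46.0, 34.0]
ee_rot: [180.0, 0.0, 90.0]
force: [1.1, -3.1, 1.0]
gripper_width: 21.7
gripper_force: 30.0
```

send_rows:
  motion:
    - {"tx": 0.002,"ty": 0,"tz": 0,"rx": 0,"ry": 0,"rz": 0,"gripper": 1}
    - {"tx": 0.002,"ty": 0,"tz": 0,"rx": 0,"ry": 0,"rz": 0,"gripper": 1}
    - {"tx": 0.002,"ty": 0,"tz": 0,"rx": 0,"ry": 0,"rz": 0,"gripper": 1}

```text
time_s: 12.95
ee_pos: [622.5, -42.9, 34.0]
ee_rot: [180.0, 0.0, 90.0]
force: [0.1, -3.2, 0.8]
gripper_width: 21.6
gripper_force: 30.0
```

send_rows:
  motion:
    - {"tx": 0.002,"ty": 0,"tz": 0,"rx": 0,"ry": 0,"rz": 0,"gripper": 1}
    - {"tx": 0.002,"ty": 0,"tz": 0,"rx": 0,"ry": 0,"rz": 0,"gripper": 1}
    - {"tx": 0.002,"ty": 0,"tz": 0,"rx": 0,"ry": 0,"rz": 0,"gripper": 1}
    - {"tx": 0.002,"ty": 0,"tz": 0,"rx": 0,"ry": 0,"rz": 0,"gripper": 1}

```text
time_s: 13.45
ee_pos: [622.5, -38.9, 34.0]
ee_rot: [180.0, 0.0, 90.0]
force: [0.5, -3.2, -0.0]
gripper_width: 21.8
gripper_force: 30.0
```

send_rows:
  motion:
    - {"tx": 0.002,"ty": 0,"tz": 0,"rx": 0,"ry": 0,"rz": 0,"gripper": 1}
    - {"tx": 0.002,"ty": 0,"tz": 0,"rx": 0,"ry": 0,"rz": 0,"gripper": 1}
    - {"tx": 0.002,"ty": 0,"tz": 0,"rx": 0,"ry": 0,"rz": 0,"gripper": 1}
    - {"tx": 0.002,"ty": 0,"tz": 0,"rx": 0,"ry": 0,"rz": 0,"gripper": 1}

```text
time_s: 13.95
ee_pos: [622.5, -34.9, 34.0]
ee_rot: [180.0, 0.0, 90.0]
force: [0.9, -3.0, 0.4]
gripper_width: 21.6
gripper_force: 30.0
```

send_rows:
  motion:
    - {"tx": 0.002,"ty": 0,"tz": 0,"rx": 0,"ry": 0,"rz": 0,"gripper": 1}
    - {"tx": 0.002,"ty": 0,"tz": 0,"rx": 0,"ry": 0,"rz": 0,"gripper": 1}
    - {"tx": 0.002,"ty": 0,"tz": 0,"rx": 0,"ry": 0,"rz": 0,"gripper": 1}
    - {"tx": 0.002,"ty": 0,"tz": 0,"rx": 0,"ry": 0,"rz": 0,"gripper": 1}

```text
time_s: 14.45
ee_pos: [622.5, -30.9, 34.0]
ee_rot: [180.0, 0.0, 90.0]
force: [0.1, -3.0, 0.6]
gripper_width: 21.8
gripper_force: 30.0
```

send_rows:
  motion:
    - {"tx": 0.002,"ty": 0,"tz": 0,"rx": 0,"ry": 0,"rz": 0,"gripper": 1}
    - {"tx": 0.002,"ty": 0,"tz": 0,"rx": 0,"ry": 0,"rz": 0,"gripper": 1}
    - {"tx": 0.002,"ty": 0,"tz": 0,"rx": 0,"ry": 0,"rz": 0,"gripper": 1}
    - {"tx": 0.002,"ty": 0,"tz": 0,"rx": 0,"ry": 0,"rz": 0,"gripper": 1}

```text
time_s: 14.95
ee_pos: [622.5, -26.9, 34.0]
ee_rot: [180.0, -0.0, 90.0]
force: [-0.1, -3.1, 1.2]
gripper_width: 21.9
gripper_force: 30.0
```

send_rows:
  motion:
    - {"tx": 0.002,"ty": 0,"tz": 0,"rx": 0,"ry": 0,"rz": 0,"gripper": 1}
    - {"tx": 0.002,"ty": 0,"tz": 0,"rx": 0,"ry": 0,"rz": 0,"gripper": 1}
    - {"tx": 0.002,"ty": 0,"tz": 0,"rx": 0,"ry": 0,"rz": 0,"gripper": 1}
    - {"tx": 0.002,"ty": 0,"tz": 0,"rx": 0,"ry": 0,"rz": 0,"gripper": 1}

```text
time_s: 15.45
ee_pos: [622.4, -22.9, 33.9]
ee_rot: [-180.0, 0.0, 90.0]
force: [1.6, -3.2, 0.4]
gripper_width: 22.0
gripper_force: 30.0
```

send_rows:
  motion:
    - {"tx": 0.002,"ty": 0,"tz": 0,"rx": 0,"ry": 0,"rz": 0,"gripper": 1}
    - {"tx": 0.002,"ty": 0,"tz": 0,"rx": 0,"ry": 0,"rz": 0,"gripper": 1}
    - {"tx": 0.002,"ty": 0,"tz": 0,"rx": 0,"ry": 0,"rz": 0,"gripper": 1}
    - {"tx": 0.002,"ty": 0,"tz": 0,"rx": 0,"ry": 0,"rz": 0,"gripper": 1}

```text
time_s: 15.95
ee_pos: [622.5, -18.9, 34.0]
ee_rot: [180.0, 0.0, 90.0]
force: [0.2, -2.9, 1.1]
gripper_width: 22.0
gripper_force: 30.0
```

send_rows:
  motion:
    - {"tx": 0.002,"ty": 0,"tz": 0,"rx": 0,"ry": 0,"rz": 0,"gripper": 1}
    - {"tx": 0.002,"ty": 0,"tz": 0,"rx": 0,"ry": 0,"rz": 0,"gripper": 1}
    - {"tx": 0.002,"ty": 0,"tz": 0,"rx": 0,"ry": 0,"rz": 0,"gripper": 1}
    - {"tx": 0.002,"ty": 0,"tz": 0,"rx": 0,"ry": 0,"rz": 0,"gripper": 1}

```text
time_s: 16.45
ee_pos: [622.5, -15.7, 34.1]
ee_rot: [180.0, 0.1, 90.0]
force: [-0.5, -6.8, 1.7]
gripper_width: 21.9
gripper_force: 30.0
```

The force jumped to 6.8 N, so about 3.8 N of that is the buffer. I'll hold and see.

send_rows:
  motion:
    - {"tx": 0,"ty": 0,"tz": 0,"rx": 0,"ry": 0,"rz": 0,"gripper": 1}
    - {"tx": 0,"ty": 0,"tz": 0,"rx": 0,"ry": 0,"rz": 0,"gripper": 1}
    - {"tx": 0,"ty": 0,"tz": 0,"rx": 0,"ry": 0,"rz": 0,"gripper": 1}
    - {"tx": 0,"ty": 0,"tz": 0,"rx": 0,"ry": 0,"rz": 0,"gripper": 1}

```text
time_s: 16.95
ee_pos: [622.5, -15.7, 34.1]
ee_rot: [180.0, 0.1, 90.0]
force: [-0.5, -6.3, 1.4]
gripper_width: 21.7
gripper_force: 30.0
```

send_rows:
  motion:
    - {"tx": 0.001,"ty": 0,"tz": 0,"rx": 0,"ry": 0,"rz": 0,"gripper": 1}
    - {"tx": 0.001,"ty": 0,"tz": 0,"rx": 0,"ry": 0,"rz": 0,"gripper": 1}
    - {"tx": 0,"ty": 0,"tz": 0,"rx": 0,"ry": 0,"rz": 0,"gripper": 1}
    - {"tx": 0,"ty": 0,"tz": 0,"rx": 0,"ry": 0,"rz": 0,"gripper": 1}

```text
time_s: 17.45
ee_pos: [622.5, -15.2, 34.2]
ee_rot: [180.0, 0.1, 90.0]
force: [-0.1, -7.3, 0.7]
gripper_width: 22.0
gripper_force: 30.0
```

That fits 2 N per mm (0.5 mm gave 1 N), so this is the buffer. Now a slow retreat.

send_rows:
  motion:
    - {"tx": -0.001,"ty": 0,"tz": 0,"rx": 0,"ry": 0,"rz": 0,"gripper": 1}
    - {"tx": -0.001,"ty": 0,"tz": 0,"rx": 0,"ry": 0,"rz": 0,"gripper": 1}
    - {"tx": -0.001,"ty": 0,"tz": 0,"rx": 0,"ry": 0,"rz": 0,"gripper": 1}
    - {"tx": -0.001,"ty": 0,"tz": 0,"rx": 0,"ry": 0,"rz": 0,"gripper": 1}
    - {"tx": -0.001,"ty": 0,"tz": 0,"rx": 0,"ry": 0,"rz": 0,"gripper": 1}
    - {"tx": -0.002,"ty": 0,"tz": 0,"rx": 0,"ry": 0,"rz": 0,"gripper": 1}
    - {"tx": -0.004,"ty": 0,"tz": 0,"rx": 0,"ry": 0,"rz": 0,"gripper": 1}
    - {"tx": -0.01,"ty": 0,"tz": 0,"rx": 0,"ry": 0,"rz": 0,"gripper": 1}
    - {"tx": -0.03,"ty": 0,"tz": 0,"rx": 0,"ry": 0,"rz": 0,"gripper": 1}
    - {"tx": -0.06,"ty": 0,"tz": 0,"rx": 0,"ry": 0,"rz": 0,"gripper": 1}
    - {"tx": -0.07,"ty": 0,"tz": 0,"rx": 0,"ry": 0,"rz": 0,"gripper": 1}
    - {"tx": -0.07,"ty": 0,"tz": 0,"rx": 0,"ry": 0,"rz": 0,"gripper": 1}

```text
time_s: 18.95
ee_pos: [622.3, -141.5, 34.0]
ee_rot: [180.0, 0.0, 90.0]
force: [-0.0, -0.9, -1.1]
gripper_width: 21.9
gripper_force: 30.0
```

```bash
python3 - <<'E'
from h import *
im,*c=grab("side"); s=env.state(); print(s["ee_pos"],s["ee_rot"],s["force"])
w,*c=grab("wrist")
cv2.imwrite("pics/s5.png",cv2.resize(np.hstack([im[80:240,180:340],w[0:200,160:360][::1,::1] if 0 else w[0:160,180:340]])[:,:,::-1],(790,395)))
E
```

```text
[ 622.5196582  -146.1199193    34.09427108] [179.92976288   0.20545161  89.87316788] [ 0.82175296 -3.25654084 -1.0591868 ]
```

View pics/s5.png

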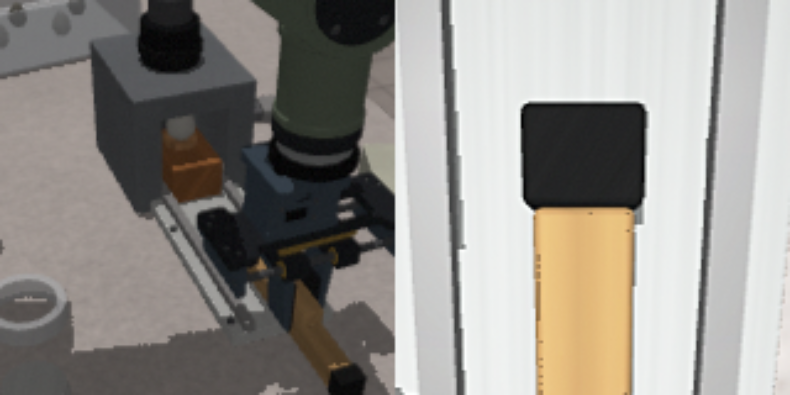

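The block sits home with its back just outside the hood mouth, and the stick is clear of it. Next I return the stick.

send_rows:
  motion:
    - {"tx": 0,"ty": 0,"tz": -0.06,"rx": 0,"ry": 0,"rz": 0,"gripper": 1}
    - {"tx": 0,"ty": 0,"tz": -0.1,"rx": 0,"ry": 0,"rz": 0,"gripper": 1}
    - {"tx": 0,"ty": 0,"tz": -0.1,"rx": 0,"ry": 0,"rz": 0,"gripper": 1}
    - {"tx": 0,"ty": 0,"tz": 0,"rx": 0,"ry": 0,"rz": 0.3333,"gripper": 1}
    - {"tx": 0,"ty": 0,"tz": 0,"rx": 0,"ry": 0,"rz": 0.3333,"gripper": 1}
    - {"tx": 0,"ty": 0,"tz": 0,"rx": 0,"ry": 0,"rz": 0.3333,"gripper": 1}
    - {"tx": 0,"ty": 0,"tz": 0,"rx": 0,"ry": 0,"rz": 0.3333,"gripper": 1}
    - {"tx": 0,"ty": 0,"tz": 0,"rx": 0,"ry": 0,"rz": 0.3333,"gripper": 1}
    - {"tx": 0,"ty": 0,"tz": 0,"rx": 0,"ry": 0,"rz": 0.3333,"gripper": 1}
    - {"tx": 0,"ty": 0,"tz": 0,"rx": 0,"ry": 0,"rz": 0.3333,"gripper": 1}
    - {"tx": 0,"ty": 0,"tz": 0,"rx": 0,"ry": 0,"rz": 0.3333,"gripper": 1}
    - {"tx": 0,"ty": 0,"tz": 0,"rx": 0,"ry": 0,"rz": 0.3333,"gripper": 1}

```text
time_s: 20.55
ee_pos: [622.2, -139.4, 163.8]
ee_rot: [-180.0, 0.0, -0.3]
force: [-0.1, -0.5, -0.8]
gripper_width: 21.7
gripper_force: 30.0
```

send_rows:
  motion:
    - {"tx": -0.053,"ty": 0.094,"tz": 0,"rx": 0,"ry": 0,"rz": 0,"gripper": 1}
    - {"tx": -0.053,"ty": 0.094,"tz": 0,"rx": 0,"ry": 0,"rz": 0,"gripper": 1}
    - {"tx": -0.053,"ty": 0.094,"tz": 0,"rx": 0,"ry": 0,"rz": 0,"gripper": 1}
    - {"tx": -0.053,"ty": 0.094,"tz": 0,"rx": 0,"ry": 0,"rz": 0,"gripper": 1}
    - {"tx": -0.053,"ty": 0.094,"tz": 0,"rx": 0,"ry": 0,"rz": 0,"gripper": 1}
    - {"tx": 0,"ty": 0,"tz": 0,"rx": 0,"ry": 0,"rz": 0,"gripper": 1}
    - {"tx": 0,"ty": 0,"tz": 0,"rx": 0,"ry": 0,"rz": 0,"gripper": 1}

```text
time_s: 21.42
ee_pos: [489.9, -374.1, 163.8]
ee_rot: [-179.9, -0.0, -0.0]
force: [0.7, 0.1, -1.8]
gripper_width: 21.7
gripper_force: 30.0
```

send_rows:
  motion:
    - {"tx": -0.006,"ty": 0.008,"tz": 0.09,"rx": 0,"ry": 0,"rz": 0,"gripper": 1}
    - {"tx": 0,"ty": 0,"tz": 0.09,"rx": 0,"ry": 0,"rz": 0,"gripper": 1}
    - {"tx": 0,"ty": 0,"tz": 0.07,"rx": 0,"ry": 0,"rz": 0,"gripper": 1}
    - {"tx": 0,"ty": 0,"tz": 0.03,"rx": 0,"ry": 0,"rz": 0,"gripper": 1}
    - {"tx": 0,"ty": 0,"tz": 0.01,"rx": 0,"ry": 0,"rz": 0,"gripper": 1}
    - {"tx": 0,"ty": 0,"tz": 0.005,"rx": 0,"ry": 0,"rz": 0,"gripper": 1}
    - {"tx": 0,"ty": 0,"tz": 0,"rx": 0,"ry": 0,"rz": 0,"gripper": 1}
    - {"tx": 0,"ty": 0,"tz": 0,"rx": 0,"ry": 0,"rz": 0,"gripper": 1}

```text
time_s: 22.42
ee_pos: [487.5, -378.9, 17.4]
ee_rot: [179.9, -0.1, 0.0]
force: [-0.4, 0.4, -2.1]
gripper_width: 21.7
gripper_force: 30.0
```

send_rows:
  motion:
    - {"tx": 0,"ty": 0,"tz": 0.003,"rx": 0,"ry": 0,"rz": 0,"gripper": 1}
    - {"tx": 0,"ty": 0,"tz": 0.002,"rx": 0,"ry": 0,"rz": 0,"gripper": 1}
    - {"tx": 0,"ty": 0,"tz": 0.002,"rx": 0,"ry": 0,"rz": 0,"gripper": 1}
    - {"tx": 0,"ty": 0,"tz": 0,"rx": 0,"ry": 0,"rz": 0,"gripper": 1}

```text
time_s: 22.92
ee_pos: [487.0, -378.6, 13.8]
ee_rot: [180.0, -0.0, 0.0]
force: [-2.5, 1.6, 3.8]
gripper_width: 21.7
gripper_force: 30.0
```

It touches the floor (+4-6 N). I'll open to about 50 mm and rise.

send_rows:
  motion:
    - {"tx": 0,"ty": 0,"tz": 0,"rx": 0,"ry": 0,"rz": 0,"gripper": -0.1}
    - {"tx": 0,"ty": 0,"tz": 0,"rx": 0,"ry": 0,"rz": 0,"gripper": -0.1}
    - {"tx": 0,"ty": 0,"tz": 0,"rx": 0,"ry": 0,"rz": 0,"gripper": -0.1}
    - {"tx": 0,"ty": 0,"tz": 0,"rx": 0,"ry": 0,"rz": 0,"gripper": -0.1}
    - {"tx": 0,"ty": 0,"tz": -0.03,"rx": 0,"ry": 0,"rz": 0,"gripper": -0.1}
    - {"tx": 0,"ty": 0,"tz": -0.08,"rx": 0,"ry": 0,"rz": 0,"gripper": -0.1}
    - {"tx": 0,"ty": 0,"tz": -0.1,"rx": 0,"ry": 0,"rz": 0,"gripper": -0.1}
    - {"tx": 0,"ty": 0,"tz": -0.1,"rx": 0,"ry": 0,"rz": 0,"gripper": -0.1}
    - {"tx": 0,"ty": 0,"tz": -0.1,"rx": 0,"ry": 0,"rz": 0,"gripper": -0.1}
    - {"tx": 0,"ty": 0,"tz": 0,"rx": 0,"ry": 0,"rz": 0,"gripper": -0.1}

```text
time_s: 24.18
ee_pos: [489.0, -380.1, 224.2]
ee_rot: [179.6, -0.5, 0.0]
force: [0.3, -0.5, -1.1]
gripper_width: 50.3
gripper_force: 0.0
```

```bash
python3 - <<'E'
from h import *
im,*c=grab("side"); w,*_=grab("wrist")
cv2.imwrite("pics/s6.png",np.hstack([im[60:384,180:400],w[0:324,150:400]])[:,:,::-1])
E
```

```text
(no output)
```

View pics/s6.png

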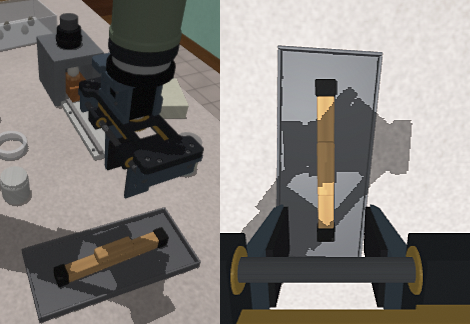

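The stick lies upright and free in the tray at about the tray centre, and the block is home in the hood. I'm handing in.

```bash
python3 -c "
from workcell import env
print(env.job_done())"
```

```text
the job is handed in; nothing more can be done
None
```

The block was pushed home until the buffer pressed back with about 4 N, the stick is back upright in its tray, and the job was handed in at about 24 s of the 61 s; no verdict was returned.

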